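# Load the milk frother's cell and slide its battery cover shut

## Task

Load the milk frother for the next coffee: the rechargeable cell that stands upright on the shelf goes into the frother's open battery bay, lying flat on the bay floor with its stud end towards the whisk, and then the battery cover is slid fully shut over it. Leave the cookie jar, the toothpick holder, the plate and the spoon where they are.

Things in the scene. Friction and masses are not known exactly. Their poses are not given: they have to be found in the camera images.
- cell: Rechargeable cell: grey square bar 26 x 26 x 62 mm with steel ends and a round steel stud (12 mm across, 4 mm high) on one end; 66 mm overall, 100 g. Starts standing on the shelf, stud up. Origin: centre of the flat end (without the stud); z runs along the bar to the stud, x and y square to its sides.
- cell_stud (a point): Tip of the cell's stud, 66 mm from the cell's origin along its z.
- frother: White milk frother lying in its rest, fixed: 210 mm long, 56 wide. Origin: on the shelf under the battery bay's middle; x towards the whisk, z up. Nose at x = 43 to 105 mm, top 66 mm above the shelf, toggle switch on it to 83 mm; then cone and whisk to x = 230. Tail at x = -41 to -105, top 55 mm; the open cover is parked on it.
- bay (a point): Centre of the bay floor, 24 mm above the shelf, axes as the frother's. Bay open at the top, 72 mm (x) by 32 mm (y), 31 deep; end walls 5 mm thick, side walls 12. Each side wall is cut away to the floor from x = -21 to +21 mm: gaps for the fingers that hold the cell by its sides. Stud end goes at +x.
- cover (a joint): Flat steel battery cover, 82 x 55 x 4 mm, sliding along the frother; underside 55, top 59 mm above the shelf. Metres: 0 = fully shut over the bay, at its stop, growing as it slides to the tail (-x of the frother), up to 0.105; from 0.078 the bay is clear. Takes about 1.5 N and stays where it is left.
- cover_tab (a point): Top centre of the cover's grip tab, 77 mm above the shelf: an upright steel rib on the cover, 10 mm thick along the slide, 34 mm wide across it and 18 mm high. It moves with the cover; its x in the frother's frame is -18 mm minus the joint value.
- jar: Empty glass cookie jar with its lid on, 112 mm across, 165 mm high. Origin: centre of its underside. Not to be disturbed.
- picks: Blue plastic toothpick holder with flip cap, 49 mm across, 85 mm high. Origin: centre of its underside. Not to be disturbed.
- plate: White ceramic plate, 170 mm across, 20 mm high. Origin: centre of its underside. Not to be disturbed.
- spoon: Stainless steel serving spoon, 220 mm long, lying along its x. Origin: middle of its underside. Not to be disturbed.
Not all that is in view belongs to the job. What is meant by the cell is not blue, and is the smaller of those in its own colour.

How it is judged (in metres and radians):
On the way, in this order (a step that is already met when the one before it is completed fails the run):
1. the cell lies flat in the open bay, stud end towards the whisk (x of cell in the frame of bay between -0.04 and -0.026 m and y of cell in the frame of bay between -0.0055 and 0.0055 m and z of cell in the frame of bay between 0.01 and 0.016 m and x of cell_stud in the frame of bay between 0.026 and 0.04 m and angle between the z axis of cell and the x axis of frother, either way round below 0.12 rad and value of joint cover above 0.04 m), for 0.2 s.
2. the cover is fully shut over the cell (x of cell in the frame of bay between -0.04 and -0.026 m and y of cell in the frame of bay between -0.0055 and 0.0055 m and z of cell in the frame of bay between 0.01 and 0.016 m and x of cell_stud in the frame of bay between 0.026 and 0.04 m and angle between the z axis of cell and the x axis of frother, either way round below 0.12 rad and value of joint cover below 0.004 m), for 0.2 s.
At the end, for the whole second after the job is handed in: The cell lies at rest flat on the bay floor (within 3 mm in height, 7 mm along and 5.5 mm across of the bay's middle, within 0.12 rad of its length), stud end towards the whisk; the cover is shut to within 4 mm of its stop; jar, toothpick holder, plate and spoon are within 30 mm of where they stood (all of step 2 and linear speed of cell below 0.02 m/s and distance of each of jar, picks, plate, spoon from where it was at the start of the episode below 0.03 m); the robot touches nothing.
It fails at once if the cookie jar is moved more than 30 mm or tipped over (distance of jar from where it was at the start of the episode above 0.03 m or angle between jar's own z axis and vertical above 0.35 rad).
It fails at once if the toothpick holder is moved more than 30 mm or tipped over (distance of picks from where it was at the start of the episode above 0.03 m or angle between picks's own z axis and vertical above 0.35 rad).
It fails at once if the plate is moved more than 30 mm or tipped over (distance of plate from where it was at the start of the episode above 0.03 m or angle between plate's own z axis and vertical above 0.35 rad).
It fails at once if the spoon is moved more than 30 mm or tipped over (distance of spoon from where it was at the start of the episode above 0.03 m or angle between spoon's own z axis and vertical above 0.35 rad).
It also fails if it takes over 70 s, if anything falls off the work surface, if the arm or the gripper's body presses on something with over 40 N, if the wrist force passes 120 N, or if a joint passes its speed limit or range.

## Robot

A 6-joint arm with a two-finger parallel gripper is mounted at the origin on the work surface. World frame = base frame: x ahead of the robot, y to its left, z up, the work surface at z = 0. Lengths are in mm, angles in rad, forces in N, time in s.
With the tool pointing down it reaches from about 275 to 1000 mm from the base axis. Payload 8.4 kg.
Tool frame: the origin (TCP) lies at the very end of the fingers, on their centre line; the grasp point (between the pads) lies 19 mm behind it; z points along the fingers, y is the line along which they close (so a half turn about z gives the same grasp; the last joint's range is limited). The gripper opens to 85 mm and grips with 20 to 120 N. Pads are 22 mm wide; open, the fingers measure 114 mm over their backs; the gripper's body (76 mm by 85 mm) begins 54 mm behind the grasp point. The pads swing forward as they close: fully open they stand 13 mm farther back than shut.
Start: joints at [-1.144, 0.353, 1.633, -0, 1.155, -0.002], TCP at [259.861, -568.419, 231.281] pointing down, gripper open.
Joint ranges: [-2.63, 2.63], [-0.92, 2.1], [0.06, 2.66], [-1.3, 4.44], [0, 2.69], [-3.02, 3.02]. Speed limits (rad/s): [2.22, 2.22, 2.79, 3.14, 3.14, 3.14].

## Interface

Orientations are given as [roll, pitch, yaw] about the fixed x, y, z axes, in that order (R = Rz(yaw) Ry(pitch) Rx(roll)).
In Python, from rig import telemetry, imaging, r gives the robot as it stands. The module is installed in compiled form; this text tells all that it offers.
- The arm moves only by the tool step_arm, never from a script. Its argument "moves" is a list of rows, each a list of 3 entries, a list of its own where there are three numbers: the turn, a rotation vector about the tool's x, y, z scaled (see below), then the shift along the tool's x, y, z scaled (see below), then the opening, from -1 (shut) to 1 (fully open). A call has 1 to 8 rows; each row is the pose to reach, as a shift and turn from the pose commanded when the call began, along the tool's axes at that moment; what a row does not reach only later rows make up. The controller multiplies each number of a shift by 200 mm and each number of a turn by 45 degrees. A row lasts 1/10 s, in which the tool goes at most 50 mm and 8.59 degrees, less where a joint would pass 70% of its speed; a pose out of reach is approached as far as the arm can. A call with a number of a shift or a turn outside -1 to 1 is refused whole. A call with a gripper value outside its range is refused whole. The fingers move at their own pace and stop on an object; "squeeze" is the grip in N (left out, the last holds). Time passes only in rows, so rows that repeat a pose let the fingers close. It gives the time, the measured TCP pose, the force, the opening and the grip force at its end, in the units of the state.
- telemetry.sense(): the state, without advancing time (a new reading comes with each control period).
- imaging.grab_frame(name): name is "scene" or "top"; returns the picture (420x560x3 uint8, red, green, blue); there is no depth.
- imaging.calibration(name): a dict with "fx", "fy", "cx", "cy" (pixels), "dist_coeffs" ([k1, k2, p1, p2, k3] as OpenCV has them; the pictures are not rectified), "cam_to_world" (4x4, takes a point from camera to world coordinates). Camera axes: x right, y up, looking along -z (the intrinsics and any distortion apply to the point x, -y, -z); pixel columns grow to the right and rows downward; lengths in mm; the calibration is good to about 2 mm. A picture is of the moment at which its call begins. calibration takes no time and is no camera call.
- r.sign_off(): hands the job in; it is judged then, once.
Trained networks look in the newest picture that a camera, given by its name, has taken for a name from the list of things; names that differ only in an ending like _2 or _b are one class to them, and where a whole thing is asked for, a point or a joint stands for the part that bears it (a point fixed in the world has none). Each returns a list of dicts, best first, with "conf" (0 to 1); they miss things now and then, are a little off and sometimes report something else, mostly with a low value. They report only what shows in the picture. A call takes as long as a camera call. They do not tell look-alikes from the thing itself.
- imaging.recognise(camera, name): "extent" ([left, top, width, height] in pixels, round what is visible of it).
- imaging.mark_of(camera, name): "xy" ([column, row] in pixels: a listed point, or the origin of a listed thing).
The state is a dict: "clock": time; "qpos": joint angles; "qvel": joint speeds; "joint_efforts": joint torques, N m; "eef_pos": TCP position; "tcp_rot": TCP orientation; "contact_force": force on the tool from outside, world axes, zero at the start; "wrist_torque": the same for the moment, N m; "opening": opening from 0.0 (shut) to 1.0 (fully open); "grasp_force": force on a finger pad.
Only numpy, scipy, OpenCV 4.12 (cv2) and the standard library are available. Lean on these libraries where they do the work, as an engineer would, in place of code of your own. Each camera call takes 0.05 s, during which the arm holds its last target. There are 200 camera calls.

## Working session

There is one attempt and no reset: what is moved stays moved. The work goes in short steps, Python scripts to look and compute and a tool call to move; the robot and the scene stay as the last step left them, time stands still between calls to the robot, and variables do not carry over. Pictures are saved under pics/ and viewed, at most 10 in all, crops included, and the job is handed in when it is done.

Besides the shell and the picture viewer there is one more tool, called after "Request:" as a command line: name --argument value ..., lists and objects as JSON in quotes. step_arm: Moves the arm, as the interface text tells. Its arguments: {"type":"object","properties":{"moves":{"type":"array"},"squeeze":{"type":"number"}},"required":["moves"]}

```bash
mkdir -p pics
cat > h.py <<'E'
import numpy as np, cv2
from rig import telemetry, imaging, r
from scipy.spatial.transform import Rotation as R
def snap(c,f):
    im=imaging.grab_frame(c); cv2.imwrite('pics/'+f,im[:,:,::-1]); return im
def ray(c,px):
    k=imaging.calibration(c); K=np.array([[k['fx'],0,k['cx']],[0,k['fy'],k['cy']],[0,0,1.]])
    u=cv2.undistortPoints(np.array([[px]],float),K,np.array(k['dist_coeffs'],float))[0,0]
    T=np.array(k['cam_to_world']); return T[:3,3],T[:3,:3]@np.array([u[0],-u[1],-1])
def at(c,px,z):
    o,d=ray(c,px); return (o+d*(z-o[2])/d[2]).round(1)
def proj(c,p):
    k=imaging.calibration(c); K=np.array([[k['fx'],0,k['cx']],[0,k['fy'],k['cy']],[0,0,1.]])
    T=np.array(k['cam_to_world']); q=(np.atleast_2d(p)-T[:3,3])@T[:3,:3]
    return cv2.projectPoints((q*[1,-1,-1]).reshape(-1,1,3),np.zeros(3),np.zeros(3),K,np.array(k['dist_coeffs'],float))[0][:,0]
E
python3 - <<'E'
from h import *
for c in('scene','top'):
    snap(c,c+'1.png'); k=imaging.calibration(c); print(c,np.array(k['cam_to_world'])[:3,3].round(),k['fx'])
    for n in('cell','cell_stud','bay','cover_tab','frother','jar','picks','plate','spoon'):
        print(n,[(np.round(d['xy'],1).tolist(),round(d['conf'],2)) for d in imaging.mark_of(c,n)])
print(telemetry.sense())
E
```

```text
scene [1169.   31.  831.] 386.10561763640146
cell [([455.8, 198.5], 0.75), ([392.0, 184.4], 0.62), ([426.2, 204.0], 0.51)]
cell_stud [([468.6, 179.4], 0.87), ([426.9, 286.8], 0.66), ([397.7, 171.8], 0.61), ([306.0, 203.3], 0.34)]
bay [([305.1, 194.9], 0.9), ([283.5, 214.2], 0.62)]
cover_tab [([280.1, 214.1], 0.85)]
frother [([304.4, 203.0], 0.7)]
jar [([427.3, 285.0], 0.9), ([310.5, 288.9], 0.27)]
picks [([182.3, 253.6], 0.83)]
plate [([307.9, 288.7], 0.97)]
spoon [([133.5, 202.1], 0.87)]
top [ 364. -100. 1194.] 456.6957361460284
cell [([260.8, 242.9], 0.71), ([140.3, 257.2], 0.64), ([111.8, 270.5], 0.58), ([172.5, 279.4], 0.45)]
cell_stud [([170.2, 273.7], 0.65), ([95.6, 264.2], 0.63), ([133.1, 255.2], 0.6), ([262.7, 241.9], 0.34)]
bay [([265.5, 242.0], 0.85)]
cover_tab [([282.4, 197.7], 0.93), ([265.3, 242.5], 0.52)]
frother [([263.9, 244.7], 0.97), ([253.9, 150.2], 0.33)]
jar [([151.5, 171.7], 0.74), ([263.8, 244.1], 0.69)]
picks [([364.7, 173.5], 0.8), ([263.1, 246.0], 0.18)]
plate [([254.3, 150.4], 0.76)]
spoon [([435.0, 215.8], 0.8)]
{'clock': 1.0, 'qpos': array([-1.14440787e+00,  3.53002928e-01,  1.63342869e+00, -2.40264746e-05,
        1.15518847e+00, -2.41982667e-03]), 'qvel': array([-3.85001253e-04, -1.32151780e-03,  6.16041801e-05, -6.93469156e-04,
        1.24476264e-04, -2.42576767e-04]), 'joint_efforts': array([-1.93149390e-03, -6.05190969e+01, -3.42455292e+01, -2.53675707e-04,
        9.60695761e-04, -5.27153148e-06]), 'eef_pos': array([ 259.84436162, -568.41191792,  231.26684208]), 'tcp_rot': array([-3.14156517e+00,  2.19144241e-05,  4.28817982e-01]), 'contact_force': array([ 0.25488592, -0.17851058, -0.44394816]), 'wrist_torque': array([ 0.0166847 , -0.0124366 , -0.05220407]), 'grasp_force': 0.0, 'opening': 0.9959111965798596}
```

View pics/scene1.png

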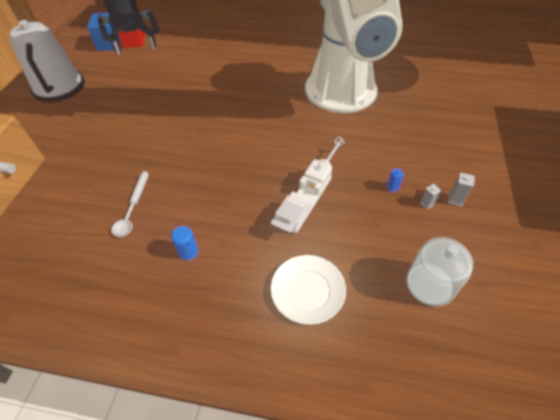

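View pics/top1.png

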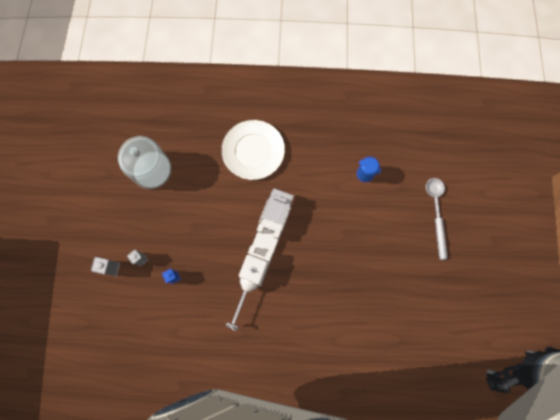

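Scene: the smaller grey cell is at about (430,197), with the larger grey decoy at (461,190) and a blue one at (396,180). Top: the small grey cell is at (137,257) and the frother runs from (283,195) to (232,326), with its whisk towards the robot. I'll enlarge the details next.

Run:
```python
from h import *
t=cv2.imread('pics/top1.png'); s=cv2.imread('pics/scene1.png')
f=lambda i,x,y,w,h,k:cv2.resize(i[y:y+h,x:x+w],(w*k,h*k),interpolation=cv2.INTER_CUBIC)
a=f(t,225,180,80,120,5)      # 400x600
b=f(t,115,240,50,35,8)      # 400x280
c=f(s,405,170,50,40,8)      # 400x320
cv2.imwrite('pics/c1.png',np.hstack([a,np.vstack([b,c])]))
for px,z in [((133.1,255.2),66),((140.3,257.2),0)]: print('cell top',at('top',px,z))
print('cell scene',at('scene',(426.2,204),0))
print('bay',at('top',(265.5,242),24),at('scene',(305.1,194.9),24),'tab',at('top',(282.4,197.7),77),at('scene',(280.1,214.1),77))
print('whisk end',at('top',(232,326),35), 'frother',at('top',(263.9,244.7),0),at('scene',(304.4,203),0))
for n,a,b in(('jar',(151.5,171.7),(427.3,285)),('picks',(364.7,173.5),(182.3,253.6)),('plate',(254.3,150.4),(307.9,288.7))): print(n,at('top',a,0),at('scene',b,0))
```

```text
cell top [471.7 279.1  66. ]
cell top [473.8 281.4   0. ]
cell scene [469.8 279.3   0. ]
bay [526.8 -48.1  24. ] [514.3 -45.8  24. ] tab [633.4 -86.9  77. ] [627.1 -91.4  77. ]
whisk end [312.2  23.2  35. ] frother [522.8 -43.2   0. ] [523.3 -45.7   0. ]
jar [709.2 276.9   0. ] [713.8 273.6   0. ]
picks [ 730.1 -307.6    0. ] [ 734.  -320.7    0. ]
plate [782.6  -2.4   0. ] [772.4   1.    0. ]
```

View pics/c1.png

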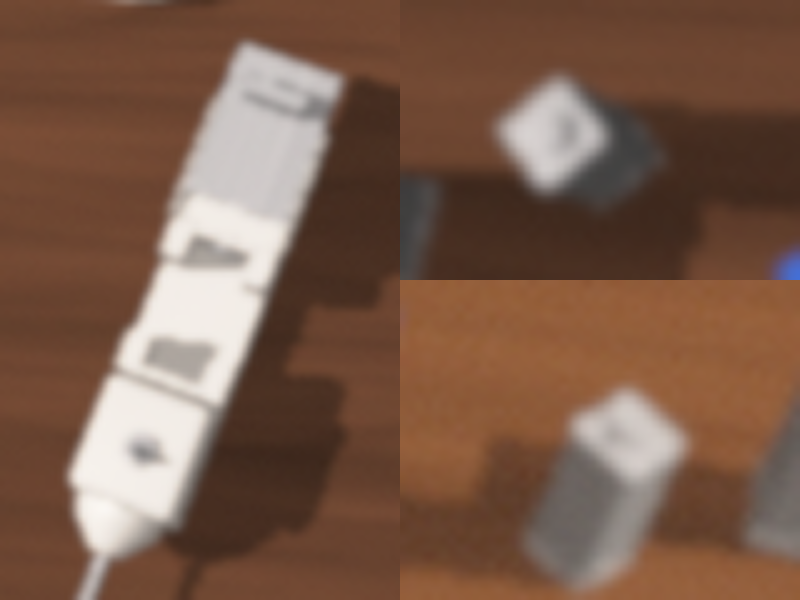

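Run:
```python
from h import *
from scipy.optimize import least_squares
P=lambda c,k,o:(np.array(c,float)+.5)/k-.5+o
nose=P([(108,375),(215,410),(180,525),(70,482)],5,[225,180]) # top 66
nl=np.array([[43,28,66],[43,-28,66],[105,-28,66],[105,28,66.]])
cov=P([(243,42),(343,78)],5,[225,180])
def pts(v):
    c,s=np.cos(v[2]),np.sin(v[2]); Rm=np.array([[c,-s,0],[s,c,0],[0,0,1]]); return lambda p:np.atleast_2d(p)@Rm.T+[v[0],v[1],0]
for sgn in (1,-1):
    def res(v):
        g=pts(v); q=v[3]
        a=proj('top',g(nl*[1,sgn,1]))-nose
        b=proj('top',g([[-41-q,27.5*sgn,59],[-41-q,-27.5*sgn,59]]))-cov
        c=proj('top',g([[0,0,24]]))-[265.5,242]
        d=proj('top',g([[-18-q,0,77]]))-[282.4,197.7]
        e=proj('top',g([[230,0,35]]))-[232,326]
        return np.r_[a.ravel(),b.ravel(),.5*c.ravel(),d.ravel(),.3*e.ravel()]
    o=least_squares(res,[520,-47,2.8,90]); print(sgn,o.x.round(3),o.fun.round(1))
    v=o.x;g=pts(v);print('scene pred bay,tab',proj('scene',g([[0,0,24],[-18-v[3],0,77]])).round(1))
cs=P([(160,75),(212,130),(148,197),(95,130)],8,[115,240])
w=np.array([at('top',p,62) for p in cs]);print(w,w.mean(0),np.linalg.norm(np.roll(w,-1,0)-w,axis=1))
d=np.roll(w,-1,0)-w;print(np.degrees(np.arctan2(d[:,1],d[:,0])))
cs=P([(627-400,388-280),(690-400,440-280),(632-400,486-280),(568-400,430-280)],8,[405,170])
w=np.array([at('scene',p,62) for p in cs]);print(w,w.mean(0))
d=np.roll(w,-1,0)-w;print(np.degrees(np.arctan2(d[:,1],d[:,0])))
```

```text
1 [523.385 -46.653   2.824  97.174] [ 22.3   6.6 -20.2  -8.5 -22.6  -8.   20.7   8.9  20.8   7.  -19.3  -7.5
  -0.3   0.6  -1.7   0.2  -0.3   0.9]
scene pred bay,tab [[304.3 197.5]
 [283.2 216.5]]
-1 [523.103 -46.78    2.827  97.216] [ 1.3 -1.3  1.  -0.3 -1.1  0.4 -0.4  0.8  0.6 -0.3  0.7 -0.2 -0.3  0.7
 -1.8  0.2 -0.2  1. ]
scene pred bay,tab [[304.3 197.4]
 [283.3 216.5]]
[[488.  278.5  62. ]
 [471.7 260.   62. ]
 [449.7 278.1  62. ]
 [469.7 297.4  62. ]] [469.775 278.5    62.   ] [24.65643932 28.48876972 27.79370432 26.30779352]
[-131.38266686  140.55493692   43.97957239  -45.92404535]
[[448.2 280.3  62. ]
 [467.4 299.1  62. ]
 [490.1 280.   62. ]
 [469.8 260.9  62. ]] [468.875 280.075  62.   ]
[  44.39690881  -40.07758181 -136.74450984  138.07146212]
```

```bash
cat > plan.py <<'E'
# plan a chain of calls from the commanded pose kept in cmd.npz; prints turn, shift, number of rows
from h import *
import os
def rot(yaw,tilt=90): # tool x azimuth yaw (deg); tilt = z below horizontal (90 = straight down)
    return R.from_euler('z',yaw,degrees=True)*R.from_euler('x',180,degrees=True)*R.from_euler('y',90-tilt,degrees=True)
def load():
    if os.path.exists('cmd.npz'):
        f=np.load('cmd.npz'); return f['p'],R.from_quat(f['q'])
    return np.array([259.861,-568.419,231.281]),rot(np.degrees(.42882))
def chain(wps):
    p,Q=load()
    for pos,Rt in wps:
        pos=np.array(pos,float); dp=pos-p; dr=(Rt*Q.inv()).as_rotvec()
        for n in range(1,20):
            s=Q.inv().apply(dp/n)/200; t=Q.inv().apply(dr/n)/np.radians(45)
            k=max(np.linalg.norm(dp)/n/50,np.degrees(np.linalg.norm(dr))/n/8.59)
            if max(abs(s).max(),abs(t).max())<=1 and k<=7: break
        for i in range(1,n+1):
            # shift to the i-th point on the way, in the axes of the moment
            s=np.round(Q.inv().apply(dp*i/n-(p-(pos-dp)))/200,3)
            T=R.from_rotvec(dr*i/n)*(R.from_rotvec(-dr)*Rt)
            t=np.round((Q.inv()*T).as_rotvec()/np.radians(45),3)
            print([(t+0.).tolist(),(s+0.).tolist()],'rows',int(np.ceil(k))+1)
            p=p+Q.apply(s*200); Q=Q*R.from_rotvec(t*np.radians(45))
        print('  ->',p.round(1),'tool x',Q.apply([1,0,0]).round(3))
    np.savez('cmd.npz',p=p,q=Q.as_quat())
E
python3 - <<'E'
from plan import *
chain([((470,279,231.3),rot(136)),((469.5,279,110),rot(136))])
E
```

```text
[[0.0, 0.0, -0.619], [0.679, -0.854, 0.0]] rows 6
[[0.0, 0.0, -0.619], [1.0, -0.438, 0.0]] rows 6
[[0.0, 0.0, -0.619], [1.088, 0.08, 0.0]] rows 6
[[0.0, 0.0, -0.619], [0.925, 0.58, 0.0]] rows 6
  -> [470.  279.  231.3] tool x [-0.719  0.695 -0.   ]
[[0.0, 0.0, 0.0], [0.002, -0.002, 0.606]] rows 4
  -> [469.5 279.  110.1] tool x [-0.719  0.695 -0.   ]
```

```bash
rm cmd.npz; sed -i 's/and k<=7: break/and k<=7 and np.linalg.norm(dp)\/n<=198: break/' plan.py
python3 - <<'E'
from plan import *
chain([((470,279,231.3),rot(136)),((469.5,279,110),rot(136))])
E
```

```text
[[0.0, 0.0, -0.495], [0.543, -0.683, 0.0]] rows 5
[[0.0, 0.0, -0.495], [0.762, -0.426, 0.0]] rows 5
[[0.0, 0.0, -0.496], [0.867, -0.106, 0.0]] rows 5
[[0.0, 0.0, -0.495], [0.842, 0.232, 0.0]] rows 5
[[0.0, 0.0, -0.495], [0.692, 0.533, 0.0]] rows 5
  -> [470.  279.1 231.3] tool x [-0.719  0.695 -0.   ]
[[0.0, 0.0, 0.0], [0.002, -0.002, 0.606]] rows 4
  -> [469.4 279.1 110.1] tool x [-0.719  0.695 -0.   ]
```

Request:
step_arm --moves '[[[0,0,-0.495],[0.543,-0.683,0],0.4],[[0,0,-0.495],[0.543,-0.683,0],0.4],[[0,0,-0.495],[0.543,-0.683,0],0.4],[[0,0,-0.495],[0.543,-0.683,0],0.4],[[0,0,-0.495],[0.543,-0.683,0],0.4]]'

```text
clock: 1.5
eef_pos: [302.2, -396.2, 231.4]
tcp_rot: [-3.141, -0.001, 0.82]
contact_force: [0.1, -0.7, 0.5]
opening: 0.698
grasp_force: 0.0
```

Request:
step_arm --moves '[[[0,0,-0.495],[0.762,-0.426,0],0.4],[[0,0,-0.495],[0.762,-0.426,0],0.4],[[0,0,-0.495],[0.762,-0.426,0],0.4],[[0,0,-0.495],[0.762,-0.426,0],0.4],[[0,0,-0.495],[0.762,-0.426,0],0.4]]'

```text
clock: 2.0
eef_pos: [344.5, -228.0, 231.6]
tcp_rot: [3.141, -0.0, 1.209]
contact_force: [0.2, -0.2, 0.9]
opening: 0.699
grasp_force: 0.0
```

Request:
step_arm --moves '[[[0,0,-0.496],[0.867,-0.106,0],0.4],[[0,0,-0.496],[0.867,-0.106,0],0.4],[[0,0,-0.496],[0.867,-0.106,0],0.4],[[0,0,-0.496],[0.867,-0.106,0],0.4],[[0,0,-0.496],[0.867,-0.106,0],0.4]]'

```text
clock: 2.5
eef_pos: [387.4, -58.8, 231.6]
tcp_rot: [3.14, -0.0, 1.598]
contact_force: [-0.2, -0.3, -0.6]
opening: 0.702
grasp_force: 0.0
```

Request:
step_arm --moves '[[[0,0,-0.495],[0.842,0.232,0],0.4],[[0,0,-0.495],[0.842,0.232,0],0.4],[[0,0,-0.495],[0.842,0.232,0],0.4],[[0,0,-0.495],[0.842,0.232,0],0.4],[[0,0,-0.495],[0.842,0.232,0],0.4]]'

```text
clock: 3.0
eef_pos: [430.1, 110.8, 231.4]
tcp_rot: [3.14, 0.0, 1.987]
contact_force: [0.1, 0.3, 0.1]
opening: 0.699
grasp_force: 0.0
```

Request:
step_arm --moves '[[[0,0,-0.495],[0.692,0.533,0],0.4],[[0,0,-0.495],[0.692,0.533,0],0.4],[[0,0,-0.495],[0.692,0.533,0],0.4],[[0,0,-0.495],[0.692,0.533,0],0.4],[[0,0,-0.495],[0.692,0.533,0],0.4]]'

```text
clock: 3.5
eef_pos: [472.1, 280.0, 231.0]
tcp_rot: [3.141, 0.0, 2.374]
contact_force: [-0.2, -0.8, -1.2]
opening: 0.7
grasp_force: 0.0
```

Request:
step_arm --moves '[[[0,0,0],[0.002,-0.002,0.606],0.4],[[0,0,0],[0.002,-0.002,0.606],0.4],[[0,0,0],[0.002,-0.002,0.606],0.4],[[0,0,0],[0.002,-0.002,0.606],0.4]]'

```text
clock: 3.9
eef_pos: [468.0, 275.4, 106.9]
tcp_rot: [-3.135, -0.001, 2.371]
contact_force: [-0.0, -0.9, 0.9]
opening: 0.701
grasp_force: 0.0
```

Request:
step_arm --moves '[[[0,0,0],[0,0,0.4],0.4],[[0,0,0],[0,0,0.4],0.4],[[0,0,0],[0,0,0.4],0.4],[[0,0,0],[0,0,0.4],0.4]]'

```text
clock: 4.3
eef_pos: [470.7, 278.5, 31.5]
tcp_rot: [3.141, 0.0, 2.372]
contact_force: [-1.0, 0.1, 0.5]
opening: 0.701
grasp_force: 0.0
```

Request:
step_arm --moves '[[[0,0,0],[0,0,0],-1],[[0,0,0],[0,0,0],-1],[[0,0,0],[0,0,0],-1],[[0,0,0],[0,0,0],-1],[[0,0,0],[0,0,0],-1],[[0,0,0],[0,0,0],-1],[[0,0,0],[0,0,0],-1],[[0,0,0],[0,0,0],-1]]' --squeeze 40

```text
clock: 5.1
eef_pos: [470.7, 279.6, 32.1]
tcp_rot: [3.139, 0.001, 2.374]
contact_force: [-0.3, -1.7, 9.1]
opening: 0.298
grasp_force: 39.3
```

Run:
```python
from plan import *
s=telemetry.sense(); print(s['eef_pos'],s['opening'],s['grasp_force'],s['contact_force'],s['clock'])
p,Q=load(); np.savez('cmd.npz',p=p+Q.apply([0,0,80]),q=Q.as_quat())
a=60
chain([((469.4,279,230),rot(136)),((520,-300,230),rot(a)),((520,-300,31),rot(a))])
```

```text
[470.69954696 279.60976244  32.07411649] 0.29849598441342307 39.28193807601929 [-0.34496817 -1.72284144  9.09589583] 5.1
[[0.0, 0.0, 0.0], [0.0, 0.0, -0.5]] rows 3
[[0.0, 0.0, 0.0], [0.0, 0.0, -0.5]] rows 3
  -> [469.4 279.1 230.1] tool x [-0.719  0.695 -0.   ]
[[0.0, 0.0, 0.563], [-0.731, -0.636, 0.0]] rows 5
[[0.0, 0.0, 0.563], [-0.933, -0.261, 0.0]] rows 5
[[0.0, 0.0, 0.563], [-0.955, 0.163, 0.0]] rows 5
  -> [ 520.1 -300.   230.1] tool x [ 0.5    0.866 -0.   ]
[[0.0, 0.0, 0.0], [0.0, 0.0, 0.498]] rows 3
[[0.0, 0.0, 0.0], [0.0, 0.0, 0.497]] rows 3
  -> [ 520.1 -300.    31.1] tool x [ 0.5    0.866 -0.   ]
```

Request:
step_arm --moves '[[[0,0,0],[0,0,-1],-1],[[0,0,0],[0,0,-1],-1],[[0,0,0],[0,0,-1],-1],[[0,0,0],[0,0,-1],-1],[[0,0,0],[0,0,-1],-1]]'

```text
clock: 5.6
eef_pos: [472.9, 281.2, 238.3]
tcp_rot: [3.129, 0.004, 2.374]
contact_force: [1.5, 0.1, -1.1]
opening: 0.298
grasp_force: 40.2
```

Request:
step_arm --moves '[[[0,0,0.563],[-0.731,-0.636,0],-1],[[0,0,0.563],[-0.731,-0.636,0],-1],[[0,0,0.563],[-0.731,-0.636,0],-1],[[0,0,0.563],[-0.731,-0.636,0],-1],[[0,0,0.563],[-0.731,-0.636,0],-1]]'

```text
clock: 6.1
eef_pos: [486.0, 81.7, 230.3]
tcp_rot: [-3.141, 0.002, 1.927]
contact_force: [-1.0, 0.2, -1.3]
opening: 0.3
grasp_force: 40.1
```

Request:
step_arm --moves '[[[0,0,0.563],[-0.933,-0.261,0],-1],[[0,0,0.563],[-0.933,-0.261,0],-1],[[0,0,0.563],[-0.933,-0.261,0],-1],[[0,0,0.563],[-0.933,-0.261,0],-1],[[0,0,0.563],[-0.933,-0.261,0],-1]]'

```text
clock: 6.6
eef_pos: [503.6, -110.9, 230.3]
tcp_rot: [3.14, 0.001, 1.486]
contact_force: [-0.1, 0.2, -0.2]
opening: 0.295
grasp_force: 40.1
```

Request:
step_arm --moves '[[[0,0,0.563],[-0.955,0.163,0],-1],[[0,0,0.563],[-0.955,0.163,0],-1],[[0,0,0.563],[-0.955,0.163,0],-1],[[0,0,0.563],[-0.955,0.163,0],-1],[[0,0,0.563],[-0.955,0.163,0],-1],[[0,0,0.563],[-0.955,0.163,0],-1]]'

```text
clock: 7.2
eef_pos: [520.0, -299.7, 229.6]
tcp_rot: [-3.141, -0.001, 1.046]
contact_force: [-0.6, 0.5, -0.7]
opening: 0.301
grasp_force: 40.1
```

Request:
step_arm --moves '[[[0,0,0],[0,0,0.15],-1],[[0,0,0],[0,0,0.3],-1],[[0,0,0],[0,0,0.5],-1],[[0,0,0],[0,0,0.65],-1],[[0,0,0],[0,0,0.8],-1],[[0,0,0],[0,0,0.9],-1],[[0,0,0],[0,0,0.95],-1],[[0,0,0],[0,0,0.95],-1]]'

```text
clock: 8.0
eef_pos: [519.6, -298.2, 39.2]
tcp_rot: [-3.139, -0.0, 1.048]
contact_force: [0.9, 0.2, -0.8]
opening: 0.296
grasp_force: 40.1
```

Request:
step_arm --moves '[[[0,0,0],[0,0,0.02],-1],[[0,0,0],[0,0,0.035],-1],[[0,0,0],[0,0,0.04],-1],[[0,0,0],[0,0,0.04],-1]]'

```text
clock: 8.4
eef_pos: [520.3, -300.2, 32.5]
tcp_rot: [3.141, -0.0, 1.047]
contact_force: [0.6, 0.1, -0.2]
opening: 0.302
grasp_force: 40.1
```

Request:
step_arm --moves '[[[0,0,0],[0,0,0],0],[[0,0,0],[0,0,0],0],[[0,0,0],[0,0,0],0],[[0,0,0],[0,0,0],0],[[0,0,0],[0,0,0],0]]'

```text
clock: 8.9
eef_pos: [520.1, -300.1, 32.1]
tcp_rot: [3.142, 0.0, 1.047]
contact_force: [0.2, 0.2, -0.2]
opening: 0.505
grasp_force: 0.0
```

Request:
step_arm --moves '[[[0,0,0],[0,0,-0.2],0],[[0,0,0],[0,0,-0.8],0],[[0,0,0],[0,0,-0.8],0],[[0,0,0],[0,0,-0.8],0],[[0,0,0],[0,0,-0.8],0]]'

```text
clock: 9.4
eef_pos: [522.1, -301.1, 196.1]
tcp_rot: [3.135, -0.0, 1.047]
contact_force: [-0.5, -0.4, -0.3]
opening: 0.497
grasp_force: 0.0
```

Run:
```python
from plan import *
s=telemetry.sense(); print(s['eef_pos'],s['qpos'],s['clock'])
np.savez('cmd.npz',p=np.array([520.1,-300,192.1]),q=rot(60).as_quat())
t=snap('top','top2.png'); print(proj('top',[[520,-299,62]]))
d=np.array([np.cos(np.radians(-30)),np.sin(np.radians(-30)),0]); 
chain([(np.array([520,-299,160])-d*150,rot(-30)),(np.array([520,-299,160])-d*150,rot(-30,15))])
x,y=proj('top',[[520,-299,62]])[0].astype(int)
cv2.imwrite('pics/c2.png',cv2.resize(cv2.imread('pics/top2.png')[y-30:y+30,x-40:x+40],(640,480),interpolation=cv2.INTER_CUBIC)); print(x,y)
```

```text
[ 522.06073497 -301.13977508  196.1179524 ] [-5.25709227e-01  3.50248016e-01  1.72173382e+00  2.54294908e-05
  1.06274547e+00 -1.85329112e-03] 9.4
[[365.15924333 246.92358201]]
[[0.0, 0.0, 1.0], [0.002, -0.376, 0.08]] rows 7
[[0.0, 0.0, 1.0], [-0.265, -0.268, 0.08]] rows 7
  -> [ 390.1 -224.   160.1] tool x [ 0.866 -0.5    0.   ]
[[0.0, 0.833, 0.0], [0.0, 0.0, 0.0]] rows 6
[[0.0, 0.834, 0.0], [0.0, 0.0, 0.0]] rows 6
  -> [ 390.1 -224.   160.1] tool x [ 0.224 -0.129  0.966]
365 246
```

Run:
```python
from plan import *
np.savez('cmd.npz',p=np.array([520.1,-300,192.1]),q=rot(60).as_quat())
d=np.array([np.cos(np.radians(-30)),np.sin(np.radians(-30)),0]); C=np.array([520.1,-300.1,0])
z=lambda h:np.array([0,0,h])
chain([(C-d*100+z(260),rot(-30)),(C-d*100+z(260),rot(-30,15)),(C-d*70+z(100),rot(-30,15))])
```

```text
[[0.0, 0.0, 1.0], [0.0, -0.25, -0.17]] rows 7
[[0.0, 0.0, 1.0], [-0.177, -0.176, -0.17]] rows 7
  -> [ 433.5 -250.2  260.1] tool x [ 0.866 -0.5    0.   ]
[[0.0, 0.833, 0.0], [0.0, 0.0, 0.0]] rows 6
[[0.0, 0.834, 0.0], [0.0, 0.0, 0.0]] rows 6
  -> [ 433.5 -250.2  260.1] tool x [ 0.224 -0.129  0.966]
[[0.0, 0.0, 0.0], [-0.735, 0.0, 0.352]] rows 5
  -> [ 459.5 -265.2   99.9] tool x [ 0.224 -0.129  0.966]
```

Request:
step_arm --moves '[[[0,0,1],[0,-0.25,-0.17],0.3],[[0,0,1],[0,-0.25,-0.17],0.3],[[0,0,1],[0,-0.25,-0.17],0.3],[[0,0,1],[0,-0.25,-0.17],0.3],[[0,0,1],[0,-0.25,-0.17],0.3],[[0,0,1],[0,-0.25,-0.17],0.3],[[0,0,1],[0,-0.25,-0.17],0.3]]'

```text
clock: 10.15
eef_pos: [475.9, -274.5, 224.1]
tcp_rot: [-3.139, 0.002, 0.261]
contact_force: [0.2, -0.5, -0.4]
opening: 0.651
grasp_force: 0.0
```

Request:
step_arm --moves '[[[0,0,1],[-0.177,-0.176,-0.17],0.3],[[0,0,1],[-0.177,-0.176,-0.17],0.3],[[0,0,1],[-0.177,-0.176,-0.17],0.3],[[0,0,1],[-0.177,-0.176,-0.17],0.3],[[0,0,1],[-0.177,-0.176,-0.17],0.3],[[0,0,1],[-0.177,-0.176,-0.17],0.3],[[0,0,1],[-0.177,-0.176,-0.17],0.3]]'

```text
clock: 10.85
eef_pos: [433.0, -249.9, 258.9]
tcp_rot: [-3.142, 0.002, -0.523]
contact_force: [1.2, 0.5, 0.5]
opening: 0.649
grasp_force: 0.0
```

Request:
step_arm --moves '[[[0,0.833,0],[0,0,0],0.3],[[0,0.833,0],[0,0,0],0.3],[[0,0.833,0],[0,0,0],0.3],[[0,0.833,0],[0,0,0],0.3],[[0,0.833,0],[0,0,0],0.3],[[0,0.833,0],[0,0,0],0.3]]'

```text
clock: 11.45
eef_pos: [431.2, -248.9, 258.0]
tcp_rot: [3.14, -0.652, -0.521]
contact_force: [-0.0, 0.2, -0.0]
opening: 0.651
grasp_force: 0.0
```

Request:
step_arm --moves '[[[0,0.834,0],[0,0,0],0.3],[[0,0.834,0],[0,0,0],0.3],[[0,0.834,0],[0,0,0],0.3],[[0,0.834,0],[0,0,0],0.3],[[0,0.834,0],[0,0,0],0.3],[[0,0.834,0],[0,0,0],0.3]]'

```text
clock: 12.05
eef_pos: [370.9, -212.9, 380.9]
tcp_rot: [3.137, -1.164, -0.519]
contact_force: [0.3, -0.4, 0.8]
opening: 0.648
grasp_force: 0.0
```

Run:
```python
from h import *
s=telemetry.sense(); print(s['eef_pos'],s['qpos'].round(3),s['tcp_rot'])
```

```text
[ 370.94307509 -212.88855006  380.88933096] [-0.525 -0.596  2.57   0.234  0.004  1.335] [ 3.13719648 -1.16397762 -0.51948998]
```

```bash
cat > kin.py <<'E'
import numpy as np
from scipy.optimize import least_squares, fsolve
D=[([.353,1.6334,1.1552],625.0,231.3),([.3502,1.7217,1.0627],602.6,196.1),([-.596,2.57,.004],427.7,380.9)]
def fk(v,q):
    a,d,L2,L3,Lt,e=v; s=q[0]+q[1]; w=s+q[2]
    return np.array([a+L2*np.sin(q[0])+L3*np.sin(s)+e*np.cos(s)+Lt*np.sin(w), d+L2*np.cos(q[0])+L3*np.cos(s)-e*np.sin(s)+Lt*np.cos(w)])
E
python3 - <<'E'
from kin import *
o=least_squares(lambda v:np.r_[np.concatenate([fk(v,q)-[r,z] for q,r,z in D]),1e-2*(v-[0,300,400,400,250,0])],[0,300,400,400,250,0])
v=o.x;print(v.round(1),o.fun.round(1))
for r in(600,700,800):
  for t in(15,30,45,60):
    f=lambda q:np.r_[fk(v,q)-[r,30],50*(sum(q)-np.pi/2-np.radians(t))]
    q,_,ok,_=fsolve(f,[.6,1.8,.5],full_output=1); print(r,t,q.round(2),ok)
E
```

```text
[-2.000e-01  2.932e+02  5.679e+02  4.939e+02  3.429e+02  5.730e+01] [-0.1 -0.   0.1  0.1  0.  -0.1 -0.  -0.1  1.7  0.9  0.9  0.6]
600 15 [ 1.09  2.43 -1.68] 1
600 30 [ 0.8   2.44 -1.15] 1
600 45 [ 0.58  2.35 -0.58] 1
600 60 [ 0.48  2.2  -0.07] 1
700 15 [ 0.99  2.25 -1.41] 1
700 30 [ 0.78  2.24 -0.92] 1
700 45 [ 0.63  2.15 -0.42] 1
700 60 [0.57 1.99 0.06] 1
800 15 [ 0.97  2.06 -1.19] 1
800 30 [ 0.8   2.03 -0.74] 1
800 45 [ 0.69  1.93 -0.27] 1
800 60 [0.67 1.77 0.18] 1
```

Request:
step_arm --moves '[[[0,-0.6,0],[0,0,0],0.3],[[0,-0.6,0],[0,0,0],0.3],[[0,-0.6,0],[0,0,0],0.3],[[0,-0.6,0],[0,0,0],0.3],[[0,-0.6,0],[0,0,0],0.3],[[0,-0.6,0],[0,0,0],0.3]]'

```text
clock: 12.65
eef_pos: [370.4, -212.8, 378.6]
tcp_rot: [3.14, -0.69, -0.523]
contact_force: [0.1, -0.1, -0.5]
opening: 0.651
grasp_force: 0.0
```

Run:
```python
from h import *
s=telemetry.sense(); print(s['eef_pos'],s['qpos'].round(3),s['tcp_rot'])
```

```text
[ 370.43848407 -212.82647345  378.59944064] [-0.525 -0.484  2.252 -0.     0.684  1.57 ] [ 3.14044008 -0.69028436 -0.52333061]
```

Run:
```python
from plan import *
s=telemetry.sense()
np.savez('cmd.npz',p=s['eef_pos'],q=R.from_euler('xyz',s['tcp_rot']).as_quat())
d=np.array([.5,np.sqrt(.75),0]); C=np.array([520.1,-300.1,0]); z=lambda h:np.array([0,0,h])
chain([((420,-250,300),rot(-30)),(C-d*100+z(300),rot(60)),(C-d*100+z(260),rot(60,15))])
```

```text
[[0.001, -0.879, 0.0], [-0.013, 0.037, 0.499]] rows 6
  -> [ 420.  -250.1  300. ] tool x [ 0.866 -0.5   -0.   ]
[[0.0, 0.0, -0.667], [0.186, 0.155, 0.0]] rows 5
[[0.0, 0.0, -0.667], [0.084, 0.228, 0.0]] rows 5
[[0.0, 0.0, -0.666], [-0.042, 0.239, 0.0]] rows 5
  -> [ 470.1 -386.7  300. ] tool x [ 0.5    0.866 -0.   ]
[[0.0, 0.833, 0.0], [0.0, 0.0, 0.1]] rows 6
[[0.0, 0.834, 0.0], [-0.061, 0.0, 0.079]] rows 6
  -> [ 470.1 -386.8  260. ] tool x [0.129 0.224 0.966]
```

Request:
step_arm --moves '[[[0,-0.879,0],[-0.013,0.037,0.499],0.3],[[0,-0.879,0],[-0.013,0.037,0.499],0.3],[[0,-0.879,0],[-0.013,0.037,0.499],0.3],[[0,-0.879,0],[-0.013,0.037,0.499],0.3],[[0,-0.879,0],[-0.013,0.037,0.499],0.3],[[0,-0.879,0],[-0.013,0.037,0.499],0.3]]'

```text
clock: 13.25
eef_pos: [421.2, -250.9, 299.1]
tcp_rot: [3.141, 0.003, -0.524]
contact_force: [0.7, -0.7, 0.0]
opening: 0.65
grasp_force: 0.0
```

Request:
step_arm --moves '[[[0,0,-0.667],[0.186,0.155,0],0.3],[[0,0,-0.667],[0.186,0.155,0],0.3],[[0,0,-0.667],[0.186,0.155,0],0.3],[[0,0,-0.667],[0.186,0.155,0],0.3],[[0,0,-0.667],[0.186,0.155,0],0.3]]'

```text
clock: 13.75
eef_pos: [435.6, -295.0, 300.2]
tcp_rot: [3.14, -0.002, 0.0]
contact_force: [-0.6, -0.3, 0.9]
opening: 0.651
grasp_force: 0.0
```

Request:
step_arm --moves '[[[0,0,-0.667],[0.084,0.228,0],0.3],[[0,0,-0.667],[0.084,0.228,0],0.3],[[0,0,-0.667],[0.084,0.228,0],0.3],[[0,0,-0.667],[0.084,0.228,0],0.3],[[0,0,-0.667],[0.084,0.228,0],0.3]]'

```text
clock: 14.25
eef_pos: [452.8, -340.7, 300.4]
tcp_rot: [3.14, -0.001, 0.522]
contact_force: [-0.2, 0.4, 1.0]
opening: 0.65
grasp_force: 0.0
```

Request:
step_arm --moves '[[[0,0,-0.666],[-0.042,0.239,0],0.3],[[0,0,-0.666],[-0.042,0.239,0],0.3],[[0,0,-0.666],[-0.042,0.239,0],0.3],[[0,0,-0.666],[-0.042,0.239,0],0.3],[[0,0,-0.666],[-0.042,0.239,0],0.3]]'

```text
clock: 14.75
eef_pos: [469.6, -386.5, 300.6]
tcp_rot: [3.14, 0.0, 1.043]
contact_force: [0.7, 0.3, -0.4]
opening: 0.649
grasp_force: 0.0
```

Request:
step_arm --moves '[[[0,0.833,0],[0,0,0.1],0.3],[[0,0.833,0],[0,0,0.1],0.3],[[0,0.833,0],[0,0,0.1],0.3],[[0,0.833,0],[0,0,0.1],0.3],[[0,0.833,0],[0,0,0.1],0.3],[[0,0.833,0],[0,0,0.1],0.3]]'

```text
clock: 15.35
eef_pos: [468.6, -387.6, 278.9]
tcp_rot: [-3.136, -0.655, 1.036]
contact_force: [0.3, 0.0, 0.5]
opening: 0.645
grasp_force: 0.0
```

Run:
```python
from h import *
s=telemetry.sense(); print(s['eef_pos'],s['qpos'].round(3),s['tcp_rot'])
```

```text
[ 468.62316343 -387.63627233  278.94061514] [-1.004  0.45   1.54   0.573  1.504 -0.615] [-3.13617643 -0.65527134  1.03620219]
```

Request:
step_arm --moves '[[[0,0.834,0],[-0.061,0,0.079],0.3],[[0,0.834,0],[-0.061,0,0.079],0.3],[[0,0.834,0],[-0.061,0,0.079],0.3],[[0,0.834,0],[-0.061,0,0.079],0.3],[[0,0.834,0],[-0.061,0,0.079],0.3],[[0,0.834,0],[-0.061,0,0.079],0.3],[[0,0.834,0],[-0.061,0,0.079],0.3]]'

```text
clock: 16.05
eef_pos: [470.5, -386.4, 260.9]
tcp_rot: [-3.139, -1.306, 1.044]
contact_force: [-0.2, 0.0, 0.8]
opening: 0.65
grasp_force: 0.0
```

Run:
```python
from plan import *
s=telemetry.sense(); print(s['eef_pos'],s['qpos'].round(3),s['tcp_rot'])
snap('scene','s3.png')
d=np.array([.5,np.sqrt(.75),0]); C=np.array([520.1,-300.1,0]); z=lambda h:np.array([0,0,h])
chain([(C-d*80+z(130),rot(60,15)),(C-d*65+z(29.5),rot(60,15)),(C+d*9+z(29.5),rot(60,15))])
```

```text
[ 470.47112126 -386.37280298  260.85390635] [-1.147  0.758  1.491  0.952  1.848 -0.853] [-3.13854133 -1.30556932  1.04364297]
[[0.0, 0.0, 0.0], [-0.602, 0.0, 0.265]] rows 4
  -> [ 480.1 -369.4  130. ] tool x [0.129 0.224 0.966]
[[0.0, 0.0, 0.0], [-0.466, 0.0, 0.203]] rows 4
  -> [ 487.7 -356.3   29.5] tool x [0.129 0.224 0.966]
[[0.0, 0.0, 0.0], [0.096, 0.0, 0.357]] rows 3
  -> [ 524.6 -292.3   29.6] tool x [0.129 0.224 0.966]
```

View pics/s3.png

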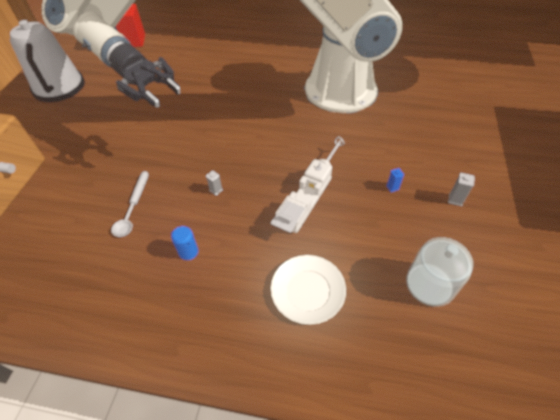

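The cell stands upright at (215,183), clear of the spoon, whose handle end is at (145,175). The tool is near-horizontal on the cell's right side, so I'll go in.

Request:
step_arm --moves '[[[0,0,0],[-0.602,0,0.265],0.3],[[0,0,0],[-0.602,0,0.265],0.3],[[0,0,0],[-0.602,0,0.265],0.3],[[0,0,0],[-0.602,0,0.265],0.3],[[0,0,0],[-0.602,0,0.265],0.3]]'

```text
clock: 16.6
eef_pos: [480.7, -369.8, 132.4]
tcp_rot: [3.135, -1.308, 1.054]
contact_force: [0.4, -0.8, -0.1]
opening: 0.648
grasp_force: 0.0
```

Request:
step_arm --moves '[[[0,0,0],[-0.2,0,0.1],0.3],[[0,0,0],[-0.4,0,0.18],0.3],[[0,0,0],[-0.466,0,0.203],0.3],[[0,0,0],[-0.466,0,0.203],0.3],[[0,0,0],[-0.466,0,0.203],0.3]]'

```text
clock: 17.1
eef_pos: [488.2, -357.9, 32.5]
tcp_rot: [3.129, -1.308, 1.058]
contact_force: [-0.4, 0.2, -0.2]
opening: 0.649
grasp_force: 0.0
```

Request:
step_arm --moves '[[[0,0,0],[0.03,0,0.12],0.3],[[0,0,0],[0.06,0,0.24],0.3],[[0,0,0],[0.085,0,0.32],0.3],[[0,0,0],[0.096,0,0.357],0.3],[[0,0,0],[0.096,0,0.357],0.3],[[0,0,0],[0.096,0,0.357],0.3]]'

```text
clock: 17.7
eef_pos: [524.8, -293.4, 30.7]
tcp_rot: [3.134, -1.308, 1.053]
contact_force: [0.2, -1.0, 0.9]
opening: 0.649
grasp_force: 0.0
```

Request:
step_arm --moves '[[[0,0,0],[0,0,0],-1],[[0,0,0],[0,0,0],-1],[[0,0,0],[0,0,0],-1],[[0,0,0],[0,0,0],-1],[[0,0,0],[0,0,0],-1],[[0,0,0],[0,0,0],-1]]' --squeeze 50

```text
clock: 18.3
eef_pos: [524.7, -292.7, 30.2]
tcp_rot: [3.138, -1.309, 1.049]
contact_force: [0.0, -1.6, 1.1]
opening: 0.293
grasp_force: 50.9
```

Run:
```python
from plan import *
s=telemetry.sense(); print(s['eef_pos'],s['qpos'].round(3),s['tcp_rot'])
p,Q=load()
# tilt beyond 90: cell flat, stud along tool-x azimuth
chain([(p+[-30,-50,230],rot(60,15)),((480,-320,260),rot(60,60)),((460,-250,260),rot(60,105))])
```

```text
[ 524.70308339 -292.66215844   30.15578661] [-1.018  1.045  1.587  1.018  1.568 -1.128] [ 3.13847022 -1.3089912   1.04885167]
[[0.0, 0.0, 0.0], [0.518, -0.002, -0.29]] rows 4
[[0.0, 0.0, 0.0], [0.517, -0.003, -0.289]] rows 4
  -> [ 494.6 -342.3  259.5] tool x [0.129 0.224 0.966]
[[0.0, -0.5, 0.0], [0.009, -0.06, 0.029]] rows 4
[[0.0, -0.5, 0.0], [0.019, -0.059, 0.023]] rows 4
  -> [ 480.  -320.   259.9] tool x [0.433 0.75  0.5  ]
[[0.0, -0.5, 0.0], [0.11, -0.131, 0.063]] rows 4
[[0.0, -0.5, 0.0], [0.125, -0.131, 0.017]] rows 4
  -> [ 460.  -250.   259.9] tool x [ 0.483  0.836 -0.259]
```

Request:
step_arm --moves '[[[0,0,0],[0.518,-0.002,-0.29],-1],[[0,0,0],[0.518,-0.002,-0.29],-1],[[0,0,0],[0.518,-0.002,-0.29],-1],[[0,0,0],[0.518,-0.002,-0.29],-1]]'

```text
clock: 18.7
eef_pos: [510.0, -319.0, 147.6]
tcp_rot: [3.122, -1.306, 1.064]
contact_force: [0.1, 0.1, -0.3]
opening: 0.292
grasp_force: 50.9
```

Request:
step_arm --moves '[[[0,0,0],[0.517,-0.003,-0.289],-1],[[0,0,0],[0.517,-0.003,-0.289],-1],[[0,0,0],[0.517,-0.003,-0.289],-1],[[0,0,0],[0.517,-0.003,-0.289],-1]]'

```text
clock: 19.1
eef_pos: [494.7, -343.2, 261.0]
tcp_rot: [3.128, -1.307, 1.059]
contact_force: [0.8, -0.4, -1.0]
opening: 0.292
grasp_force: 50.8
```

Request:
step_arm --moves '[[[0,-0.5,0],[0.009,-0.06,0.029],-1],[[0,-0.5,0],[0.009,-0.06,0.029],-1],[[0,-0.5,0],[0.009,-0.06,0.029],-1],[[0,-0.5,0],[0.009,-0.06,0.029],-1]]'

```text
clock: 19.5
eef_pos: [487.9, -330.0, 260.1]
tcp_rot: [3.138, -0.914, 1.051]
contact_force: [0.0, 0.3, -1.3]
opening: 0.29
grasp_force: 50.8
```

Request:
step_arm --moves '[[[0,-0.5,0],[0.019,-0.059,0.023],-1],[[0,-0.5,0],[0.019,-0.059,0.023],-1],[[0,-0.5,0],[0.019,-0.059,0.023],-1],[[0,-0.5,0],[0.019,-0.059,0.023],-1]]'

```text
clock: 19.9
eef_pos: [480.5, -318.2, 259.6]
tcp_rot: [-3.141, -0.524, 1.049]
contact_force: [0.2, 0.6, -1.8]
opening: 0.295
grasp_force: 50.8
```

Request:
step_arm --moves '[[[0,-0.5,0],[0.11,-0.131,0.063],-1],[[0,-0.5,0],[0.11,-0.131,0.063],-1],[[0,-0.5,0],[0.11,-0.131,0.063],-1],[[0,-0.5,0],[0.11,-0.131,0.063],-1]]'

```text
clock: 20.3
eef_pos: [469.8, -282.8, 258.4]
tcp_rot: [-3.137, -0.132, 1.049]
contact_force: [-0.1, 0.9, -0.7]
opening: 0.288
grasp_force: 50.8
```

Request:
step_arm --moves '[[[0,-0.5,0],[0.125,-0.131,0.017],-1],[[0,-0.5,0],[0.125,-0.131,0.017],-1],[[0,-0.5,0],[0.125,-0.131,0.017],-1],[[0,-0.5,0],[0.125,-0.131,0.017],-1],[[0,-0.5,0],[0.125,-0.131,0.017],-1]]'

```text
clock: 20.8
eef_pos: [459.0, -249.6, 258.2]
tcp_rot: [-3.136, 0.258, 1.048]
contact_force: [-1.2, 0.0, -0.8]
opening: 0.292
grasp_force: 50.8
```

Run:
```python
from plan import *
s=telemetry.sense(); print(s['eef_pos'],s['qpos'].round(3),s['tcp_rot'],s['opening'],s['grasp_force'])
i=cv2.imread('pics/s3.png'); cv2.imwrite('pics/c3.png',cv2.resize(i[135:235,265:355],(540,600),interpolation=cv2.INTER_CUBIC))
chain([((490,-150,230),rot(162,105)),])
```

```text
[ 458.95554032 -249.57328581  258.16777016] [-0.336  0.196  1.811 -0.271  1.203  0.294] [-3.13565642  0.25838143  1.04787557] 0.29175213010681106 50.791651010513306
[[-0.196, 0.0, -0.73], [0.176, -0.04, 0.004]] rows 5
[[-0.195, 0.0, -0.73], [0.171, 0.062, 0.006]] rows 5
[[-0.196, 0.0, -0.73], [0.11, 0.142, 0.023]] rows 5
  -> [ 490.1 -149.9  229.9] tool x [-0.919  0.298 -0.259]
```

View pics/c3.png

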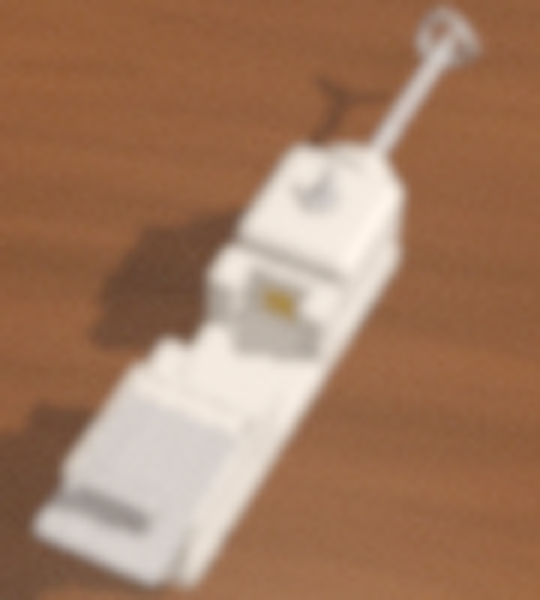

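```bash
cat > fit.py <<'E'
from h import *
from scipy.optimize import least_squares
P=lambda c,k,o:(np.array(c,float)+.5)/k-.5+o
tn=P([(108,375),(215,410),(180,525),(70,482),(243,42),(343,78)],5,[225,180])
sn=P([(240,243),(355,283),(403,188),(36,522),(150,580)],6,[265,135])
def model(v):
    q=v[3]; return np.array([[43,-28,66],[43,28,66],[105,28,66],[105,-28,66],[-41-q,-27.5,59],[-41-q,27.5,59]]), np.array([[43,28,66],[43,-28,66],[105,-28,66],[-41-q,27.5,59],[-41-q,-27.5,59]])
def W(v,p):
    c,s=np.cos(v[2]),np.sin(v[2]); return p@np.array([[c,-s,0],[s,c,0],[0,0,1]]).T+[v[0],v[1],0]
E
python3 - <<'E'
from fit import *
def res(v,wt,ws):
    a,b=model(v); return np.r_[wt*(proj('top',W(v,a))-tn).ravel(),ws*(proj('scene',W(v,b))-sn).ravel()]
for wt,ws in((1,0),(0,1),(1,1)):
    o=least_squares(res,[523,-47,2.827,97],args=(wt,ws)); print(o.x.round(3),o.fun.round(1))
E
```

```text
[522.941 -45.987   2.835  96.529] [ 1.  -1.2  0.8 -0.3 -1.1  0.5 -0.4  1.1 -0.2 -0.1 -0.1 -0.1 -0.  -0.
 -0.  -0.  -0.  -0.  -0.   0.   0.   0. ]
[527.793 -43.729   2.804  89.379] [-0.  -0.  -0.  -0.  -0.  -0.  -0.  -0.  -0.   0.  -0.   0.  -0.7 -1.1
 -1.   0.   1.3  0.7 -0.1  0.4  0.5 -0.1]
[524.16  -45.1     2.825  94.121] [ 0.6 -1.8  0.3 -0.8 -1.8 -0.1 -1.1  0.3 -0.4  0.4 -0.3  0.6 -1.4 -2.1
 -1.6 -1.4  0.2 -0.7 -0.4  1.1  0.4  0.3]
```

Request:
step_arm --moves '[[[-0.196,0,-0.73],[0.176,-0.04,0.004],-1],[[-0.196,0,-0.73],[0.176,-0.04,0.004],-1],[[-0.196,0,-0.73],[0.176,-0.04,0.004],-1],[[-0.196,0,-0.73],[0.176,-0.04,0.004],-1],[[-0.196,0,-0.73],[0.176,-0.04,0.004],-1]]'

```text
clock: 21.3
eef_pos: [468.2, -217.6, 249.8]
tcp_rot: [-3.141, 0.259, 1.639]
contact_force: [-0.4, 0.1, -0.4]
opening: 0.292
grasp_force: 50.8
```

Request:
step_arm --moves '[[[-0.195,0,-0.73],[0.171,0.062,0.006],-1],[[-0.195,0,-0.73],[0.171,0.062,0.006],-1],[[-0.195,0,-0.73],[0.171,0.062,0.006],-1],[[-0.195,0,-0.73],[0.171,0.062,0.006],-1],[[-0.195,0,-0.73],[0.171,0.062,0.006],-1]]'

```text
clock: 21.8
eef_pos: [479.1, -184.3, 240.1]
tcp_rot: [3.141, 0.26, 2.229]
contact_force: [0.3, -0.7, -1.1]
opening: 0.291
grasp_force: 50.8
```

Request:
step_arm --moves '[[[-0.196,0,-0.73],[0.11,0.142,0.023],-1],[[-0.196,0,-0.73],[0.11,0.142,0.023],-1],[[-0.196,0,-0.73],[0.11,0.142,0.023],-1],[[-0.196,0,-0.73],[0.11,0.142,0.023],-1],[[-0.196,0,-0.73],[0.11,0.142,0.023],-1]]'

```text
clock: 22.3
eef_pos: [489.9, -151.1, 230.2]
tcp_rot: [3.14, 0.261, 2.821]
contact_force: [0.4, 0.4, -0.6]
opening: 0.292
grasp_force: 50.8
```

Run:
```python
from h import *
t=cv2.imread('pics/top2.png');s=cv2.imread('pics/s3.png')
x,y=365,246
a=cv2.resize(t[y-20:y+30,x-25:x+25],(400,400),interpolation=cv2.INTER_CUBIC)
b=cv2.resize(s[160:210,190:240],(400,400),interpolation=cv2.INTER_CUBIC)
c=t0=cv2.imread('pics/top1.png')[180:290,225:305]
imaging.grab_frame('top')
cv2.imwrite('pics/c4.png',np.hstack([a,b]))
```

```text
(no output)
```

View pics/c4.png

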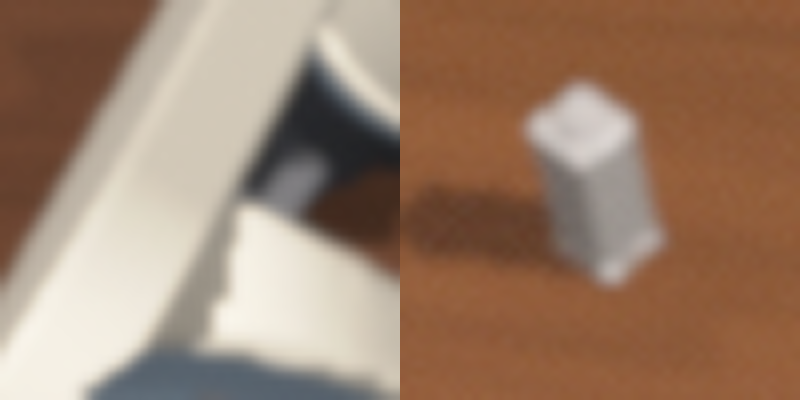

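Run:
```python
from fit import *
C=np.array([520.1,-300.1]);u=np.array([np.cos(-np.pi/6),np.sin(-np.pi/6)]);w=np.array([.5,.8660])
cor=lambda z:np.array([np.r_[C+13*(a*u+b*w),z] for a,b in((1,1),(1,-1),(-1,-1),(-1,1))])
print('pred top',proj('scene',cor(62)).round(1),'bot',proj('scene',cor(0)).round(1))
print('seen top L,R,F',P([(124,127),(238,122),(182,168)],8,[190,160]).round(1),'bot L,R,F',P([(155,235),(265,238),(210,285)],8,[190,160]).round(1))
t=snap('top','top4.png'); snap('scene','s4.png')
print([(d['xy'],d['conf']) for d in imaging.mark_of('scene','cell')[:3]])
x,y=proj('top',[[523,-46,55]])[0].astype(int)
print(x,y); cv2.imwrite('pics/c5.png',np.hstack([cv2.resize(cv2.imread('pics/top4.png')[160:300,220:320],(400,560)),cv2.resize(cv2.imread('pics/s4.png')[120:260,250:350],(400,560))]))
```

```text
pred top [[211.2 180.1]
 [204.6 175.4]
 [211.7 169.9]
 [218.4 174.5]] bot [[214.9 194.8]
 [208.5 190.2]
 [215.3 184.9]
 [221.7 189.4]]
seen top L,R,F [[205.1 175.4]
 [219.3 174.8]
 [212.3 180.6]] bot L,R,F [[208.9 188.9]
 [222.7 189.3]
 [215.8 195.2]]
[([454.9, 199.2], 0.8), ([391.8, 186.1], 0.71), ([258.0, 128.4], 0.54)]
264 241
```

View pics/c5.png

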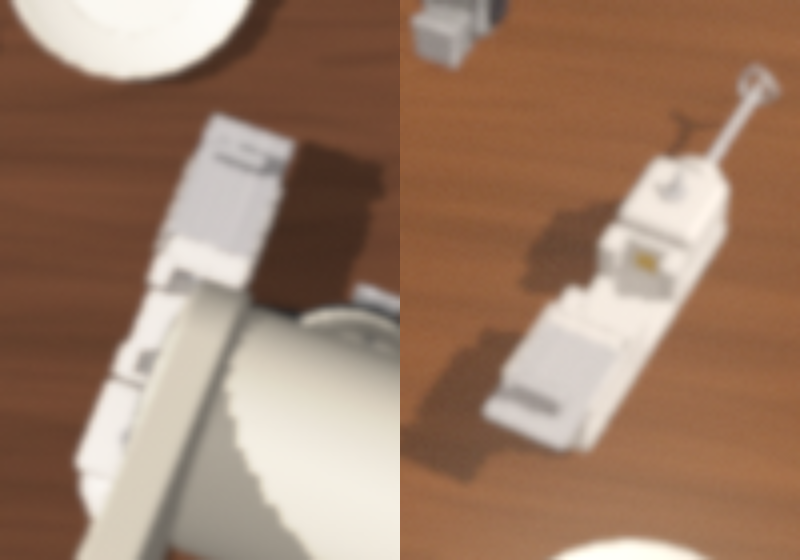

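Left, top view: the arm now hides part of the bay, and the cover tab is near (280,200). Right, scene view: the bay is open, with its nose end near (313,183), and the held cell lies flat at about (260,128). I'll overlay a wireframe of the frother model to refine its pose.

Run:
```python
from fit import *
v=[523,-46.2,2.826,96]
segs=[]
def poly(p): segs.extend(zip(p,p[1:]+p[:1]))
poly([(43,-28,66),(43,28,66),(105,28,66),(105,-28,66)])
for a,b in((-36,-21),(21,36)):
    for y in(16,28):pass
    for s in(1,-1): poly([(a,16*s,55),(b,16*s,55),(b,28*s,55),(a,28*s,55)])
poly([(-36,-16,24),(36,-16,24),(36,16,24),(-36,16,24)])
q=v[3]; poly([(-41-q,-27.5,59),(41-q,-27.5,59),(41-q,27.5,59),(-41-q,27.5,59)])
poly([(-23-q,-17,77),(-13-q,-17,77),(-13-q,17,77),(-23-q,17,77)])
out=[]
for c,f,(x,y,w,h),k,b in(('top','top1.png',(230,183,70,105),5.7,(0,0)),('scene','s3.png',(267,150,70,105),5.7,(.8,.3))):
    i=cv2.resize(cv2.imread('pics/'+f)[y:y+h,x:x+w],(400,600),interpolation=cv2.INTER_CUBIC)
    sc=np.array([400/w,600/h])
    for s in segs:
        p=((proj(c,W(v,np.array(s,float)))+b+.5-[x,y])*sc-.5).round().astype(int)
        cv2.line(i,tuple(map(int,p[0])),tuple(map(int,p[1])),(0,0,255),1,cv2.LINE_AA)
    out.append(i)
cv2.imwrite('pics/c6.png',np.hstack(out))
```

```text
(no output)
```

View pics/c6.png

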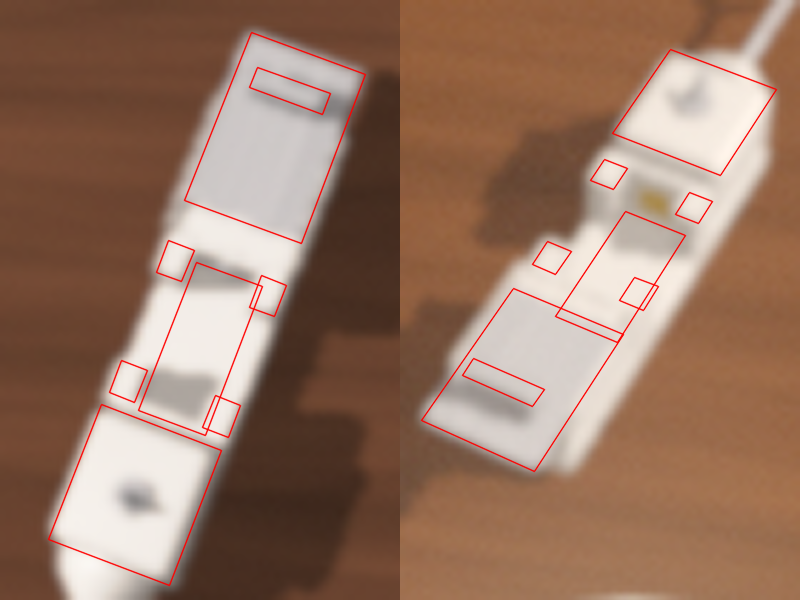

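The overlay fits the frother to about 1–2 mm in both views: the cover, posts and nose edges line up. I'll use bay centre ≈ (524, -46.5).

Run:
```python
from plan import *
s=telemetry.sense(); print(s['eef_pos'],s['tcp_rot'],s['qpos'].round(2))
T=np.array([526.9,-47.4,0]);z=lambda h:np.array([0,0,h])
chain([(T+z(170),rot(161.9,105)),(T+z(62),rot(161.9,105)),(T+z(34),rot(161.9,105))])
```

```text
[ 490.15948404 -150.2723211   230.24619347] [3.14076104 0.26173652 2.81933828] [-0.3   0.05  2.05 -0.01  0.78 -1.54]
[[0.001, 0.0, 0.002], [0.061, 0.544, 0.294]] rows 4
  -> [526.9 -47.5 170. ] tool x [-0.918  0.3   -0.259]
[[0.0, 0.0, 0.0], [0.14, 0.0, 0.521]] rows 4
  -> [526.8 -47.5  62.1] tool x [-0.918  0.3   -0.259]
[[0.0, 0.0, 0.0], [0.036, 0.001, 0.136]] rows 2
  -> [527.  -47.3  33.9] tool x [-0.918  0.3   -0.259]
```

Request:
step_arm --moves '[[[0.001,0,0.002],[0.061,0.544,0.294],-1],[[0.001,0,0.002],[0.061,0.544,0.294],-1],[[0.001,0,0.002],[0.061,0.544,0.294],-1],[[0.001,0,0.002],[0.061,0.544,0.294],-1],[[0.001,0,0.002],[0.061,0.544,0.294],-1]]'

```text
clock: 23.0
eef_pos: [527.1, -47.1, 170.1]
tcp_rot: [-3.141, 0.262, 2.824]
contact_force: [0.5, 0.4, -0.9]
opening: 0.291
grasp_force: 50.7
```

Request:
step_arm --moves '[[[0,0,0],[0.05,0,0.2],-1],[[0,0,0],[0.1,0,0.38],-1],[[0,0,0],[0.13,0,0.48],-1],[[0,0,0],[0.14,0,0.521],-1],[[0,0,0],[0.14,0,0.521],-1],[[0,0,0],[0.14,0,0.521],-1]]'

```text
clock: 23.6
eef_pos: [528.1, -48.2, 63.8]
tcp_rot: [-3.142, 0.264, 2.824]
contact_force: [-1.0, 0.1, 0.4]
opening: 0.293
grasp_force: 50.8
```

Request:
step_arm --moves '[[[0,0,0],[0.007,0,0.027],-1],[[0,0,0],[0.014,0,0.054],-1],[[0,0,0],[0.018,0,0.068],-1],[[0,0,0],[0.018,0,0.068],-1]]'

```text
clock: 24.0
eef_pos: [527.0, -47.6, 49.7]
tcp_rot: [-3.141, 0.263, 2.825]
contact_force: [-7.7, 4.1, 11.8]
opening: 0.289
grasp_force: 57.3
```

Request:
step_arm --moves '[[[0,0,0],[-0.013,0,-0.048],-1],[[0,0,0],[-0.013,0,-0.048],-1],[[0,0,0],[0.002,0,-0.052],-1],[[0,0,0],[0.002,0,-0.052],-1]]'

```text
clock: 24.4
eef_pos: [523.9, -46.8, 58.5]
tcp_rot: [-3.141, 0.263, 2.825]
contact_force: [-0.2, -0.4, -0.9]
opening: 0.289
grasp_force: 55.5
```

Request:
step_arm --moves '[[[0,0,0],[0.006,0,0.024],-1],[[0,0,0],[0.013,0,0.048],-1],[[0,0,0],[0.013,0,0.048],-1]]'

```text
clock: 24.7
eef_pos: [523.5, -46.8, 47.3]
tcp_rot: [-3.14, 0.261, 2.825]
contact_force: [-0.2, -0.3, -0.5]
opening: 0.29
grasp_force: 55.5
```

Request:
step_arm --moves '[[[0,0,0],[0.005,0,0.02],-1],[[0,0,0],[0.01,0,0.039],-1],[[0,0,0],[0.0155,0,0.058],-1],[[0,0,0],[0.0155,0,0.058],-1]]'

```text
clock: 25.1
eef_pos: [523.8, -46.8, 35.7]
tcp_rot: [-3.141, 0.262, 2.825]
contact_force: [-0.4, 0.8, -1.4]
opening: 0.289
grasp_force: 55.5
```

Request:
step_arm --moves '[[[0,0,0],[0.002,0,0.0075],-1],[[0,0,0],[0.004,0,0.0145],-1],[[0,0,0],[0.004,0,0.0145],-1]]'

```text
clock: 25.4
eef_pos: [524.7, -46.9, 34.1]
tcp_rot: [-3.141, 0.264, 2.825]
contact_force: [-3.3, -0.9, 10.7]
opening: 0.29
grasp_force: 57.1
```

Request:
step_arm --moves '[[[0,0,0],[0,0,0],-0.1],[[0,0,0],[0,0,0],-0.1],[[0,0,0],[0,0,0],-0.1],[[0,0,0],[0,0,0],-0.1]]'

```text
clock: 25.8
eef_pos: [524.2, -46.8, 33.4]
tcp_rot: [-3.141, 0.263, 2.825]
contact_force: [0.2, 0.1, -1.2]
opening: 0.45
grasp_force: 0.0
```

Request:
step_arm --moves '[[[0,0,0],[-0.05,0,-0.2],-0.1],[[0,0,0],[-0.1,0,-0.4],-0.1],[[0,0,0],[-0.18,0,-0.7],-0.1],[[0,0,0],[-0.18,0,-0.7],-0.1],[[0,0,0],[-0.18,0,-0.7],-0.1]]'

```text
clock: 26.3
eef_pos: [524.3, -46.3, 180.4]
tcp_rot: [3.141, 0.267, 2.825]
contact_force: [-0.7, 0.0, -0.6]
opening: 0.449
grasp_force: 0.0
```

Run:
```python
from plan import *
s=telemetry.sense(); print(s['eef_pos'],s['tcp_rot'])
np.savez('cmd.npz',p=s['eef_pos'],q=rot(161.9,105).as_quat())
chain([((500,-170,230),rot(161.9,90))])
```

```text
[524.30742865 -46.30066583 180.36827723] [3.14083623 0.26741922 2.82477365]
[[0.0, 0.333, 0.0], [-0.138, -0.626, -0.22]] rows 4
  -> [ 499.9 -170.   230. ] tool x [-0.951  0.311 -0.   ]
```

Request:
step_arm --moves '[[[0,0.333,0],[-0.138,-0.626,-0.22],-1],[[0,0.333,0],[-0.138,-0.626,-0.22],-1],[[0,0.333,0],[-0.138,-0.626,-0.22],-1],[[0,0.333,0],[-0.138,-0.626,-0.22],-1],[[0,0.333,0],[-0.138,-0.626,-0.22],-1]]'

```text
clock: 26.8
eef_pos: [497.2, -170.3, 225.5]
tcp_rot: [-3.141, -0.002, 2.823]
contact_force: [-1.5, 0.4, -0.4]
opening: -0.001
grasp_force: 0.0
```

Run:
```python
from fit import *
snap('top','top7.png'); snap('scene','s7.png')
for c in('top','scene'):
    for n in('cell','cell_stud'): print(c,n,[(np.round(d['xy'],1).tolist(),round(d['conf'],2)) for d in imaging.mark_of(c,n)][:4])
v=[522,-46,2.826,96]
p=W(v,np.array([[-33,0,37],[33,0,37.]])); print(proj('top',p),proj('scene',p))
out=[]
for f,(x,y,w,h) in(('top7.png',(230,195,60,90)),('s7.png',(277,155,60,90))):
    out.append(cv2.resize(cv2.imread('pics/'+f)[y:y+h,x:x+w],(400,600),interpolation=cv2.INTER_CUBIC))
cv2.imwrite('pics/c7.png',np.hstack(out))
```

```text
top cell [([111.6, 270.6], 0.93), ([266.5, 226.6], 0.83), ([172.7, 277.3], 0.42)]
top cell_stud [([259.9, 252.7], 0.72), ([170.1, 271.7], 0.62), ([97.1, 268.7], 0.59), ([435.1, 217.6], 0.53)]
scene cell [([391.2, 186.9], 0.77), ([299.1, 203.2], 0.67), ([455.3, 198.3], 0.61)]
scene cell_stud [([396.4, 170.3], 0.81), ([468.1, 177.5], 0.77), ([308.7, 185.2], 0.64)]
[[269.0401283  231.15742446]
 [259.70087441 255.20837999]] [[299.02785517 202.65584009]
 [310.26340881 185.65457568]]
```

View pics/c7.png

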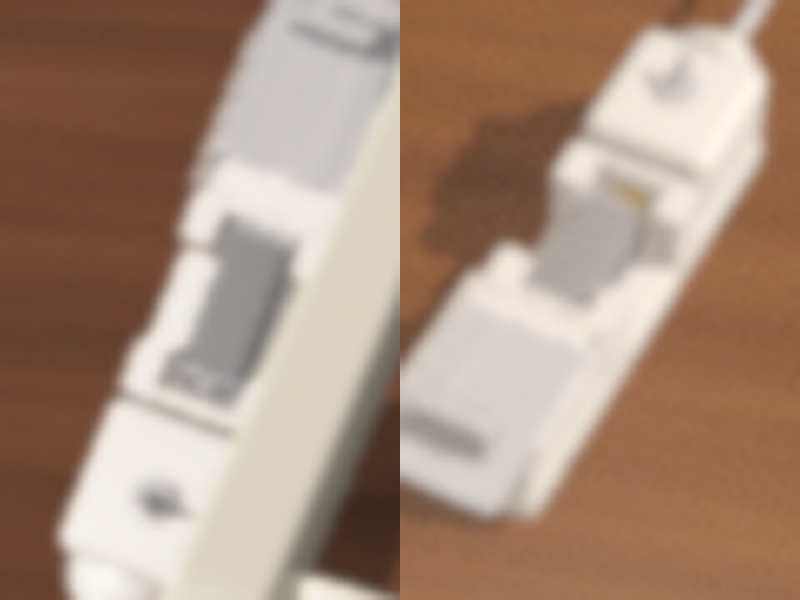

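The cell sits in the bay, grey from about (265,228) to (260,255) in the top view, with its stud towards the whisk. A light press on the top with closed fingers through the wall gap will check that it is flat and seated.

Run:
```python
from plan import *
chain([((529.6,-48.5,110),rot(161.9)),((529.6,-48.5,54),rot(161.9))])
```

```text
[[0.0, 0.0, 0.0], [0.048, 0.624, 0.6]] rows 5
  -> [529.6 -48.5 110. ] tool x [-0.951  0.311 -0.   ]
[[0.0, 0.0, 0.0], [0.0, 0.0, 0.28]] rows 3
  -> [529.6 -48.5  54. ] tool x [-0.951  0.311 -0.   ]
```

Request:
step_arm --moves '[[[0,0,0],[0.048,0.624,0.6],-1],[[0,0,0],[0.048,0.624,0.6],-1],[[0,0,0],[0.048,0.624,0.6],-1],[[0,0,0],[0.048,0.624,0.6],-1],[[0,0,0],[0.048,0.624,0.6],-1],[[0,0,0],[0.048,0.624,0.6],-1]]'

```text
clock: 27.7
eef_pos: [528.0, -48.0, 107.6]
tcp_rot: [-3.141, 0.001, 2.827]
contact_force: [0.2, 0.0, 0.2]
opening: 0.001
grasp_force: 0.0
```

Request:
step_arm --moves '[[[0,0,0],[0,0,0.1],-1],[[0,0,0],[0,0,0.18],-1],[[0,0,0],[0,0,0.23],-1],[[0,0,0],[0,0,0.25],-1],[[0,0,0],[0,0,0.27],-1],[[0,0,0],[0,0,0.28],-1]]'

```text
clock: 28.3
eef_pos: [528.5, -48.8, 52.0]
tcp_rot: [-3.141, 0.002, 2.825]
contact_force: [0.7, -0.1, -0.7]
opening: -0.004
grasp_force: 0.0
```

Request:
step_arm --moves '[[[0,0,0],[0,0,0.01],-1],[[0,0,0],[0,0,0.02],-1],[[0,0,0],[0,0,0.025],-1],[[0,0,0],[0,0,0.025],-1]]'

```text
clock: 28.7
eef_pos: [528.7, -48.6, 49.9]
tcp_rot: [-3.141, 0.002, 2.825]
contact_force: [-12.6, 1.0, 41.2]
opening: -0.001
grasp_force: 20.8
```

Run:
```python
from plan import *
np.savez('cmd.npz',p=np.array([529.6,-48.5,49.0]),q=rot(161.9).as_quat())
chain([((529.6,-48.5,180),rot(161.9)),((631,-81.5,180),rot(71.9)),((631,-81.5,63),rot(71.9))])
```

```text
[[0.0, 0.0, 0.0], [0.0, 0.0, -0.655]] rows 4
  -> [529.6 -48.5 180. ] tool x [-0.951  0.311 -0.   ]
[[0.0, 0.0, 1.0], [-0.267, 0.0, 0.0]] rows 7
[[0.0, 0.0, 1.0], [-0.188, 0.189, 0.0]] rows 7
  -> [631.1 -81.5 180. ] tool x [0.311 0.951 0.   ]
[[0.0, 0.0, 0.0], [0.0, 0.0, 0.585]] rows 4
  -> [631.1 -81.5  63. ] tool x [0.311 0.951 0.   ]
```

Request:
step_arm --moves '[[[0,0,0],[0,0,-0.1],-1],[[0,0,0],[0,0,-0.4],-1],[[0,0,0],[0,0,-0.655],-1],[[0,0,0],[0,0,-0.655],-1],[[0,0,0],[0,0,-0.655],-1]]'

```text
clock: 29.2
eef_pos: [529.6, -48.5, 180.0]
tcp_rot: [3.141, 0.006, 2.825]
contact_force: [-0.2, 0.9, -0.6]
opening: 0.004
grasp_force: 0.0
```

Request:
step_arm --moves '[[[0,0,1],[-0.267,0,0],0.2],[[0,0,1],[-0.267,0,0],0.2],[[0,0,1],[-0.267,0,0],0.2],[[0,0,1],[-0.267,0,0],0.2],[[0,0,1],[-0.267,0,0],0.2],[[0,0,1],[-0.267,0,0],0.2],[[0,0,1],[-0.267,0,0],0.2]]'

```text
clock: 29.9
eef_pos: [577.6, -64.9, 175.4]
tcp_rot: [-3.139, -0.001, 2.039]
contact_force: [-0.2, 0.0, 0.1]
opening: 0.598
grasp_force: 0.0
```

Request:
step_arm --moves '[[[0,0,1],[-0.188,0.189,0],0.2],[[0,0,1],[-0.188,0.189,0],0.2],[[0,0,1],[-0.188,0.189,0],0.2],[[0,0,1],[-0.188,0.189,0],0.2],[[0,0,1],[-0.188,0.189,0],0.2],[[0,0,1],[-0.188,0.189,0],0.2],[[0,0,1],[-0.188,0.189,0],0.2]]'

```text
clock: 30.6
eef_pos: [628.8, -81.4, 176.2]
tcp_rot: [-3.141, 0.001, 1.255]
contact_force: [0.6, -0.0, 0.4]
opening: 0.598
grasp_force: 0.0
```

Request:
step_arm --moves '[[[0,0,0],[0,0,0.2],0.2],[[0,0,0],[0,0,0.4],0.2],[[0,0,0],[0,0,0.5],0.2],[[0,0,0],[0,0,0.56],0.2],[[0,0,0],[0,0,0.585],0.2],[[0,0,0],[0,0,0.585],0.2]]'

```text
clock: 31.2
eef_pos: [629.6, -81.6, 60.5]
tcp_rot: [3.141, 0.001, 1.255]
contact_force: [-0.2, -0.3, -0.2]
opening: 0.6
grasp_force: 0.0
```

Request:
step_arm --moves '[[[0,0,0],[0,0,0],-1],[[0,0,0],[0,0,0],-1],[[0,0,0],[0,0,0],-1],[[0,0,0],[0,0,0],-1],[[0,0,0],[0,0,0],-1],[[0,0,0],[0,0,0],-1],[[0,0,0],[0,0,0],-1],[[0,0,0],[0,0,0],-1]]' --squeeze 30

```text
clock: 32.0
eef_pos: [630.3, -81.7, 61.8]
tcp_rot: [3.139, 0.0, 1.254]
contact_force: [-0.9, -1.0, 6.1]
opening: 0.106
grasp_force: 32.4
```

Request:
step_arm --moves '[[[0,0,0],[0,-0.03,-0.006],-1],[[0,0,0],[0,-0.1,-0.006],-1],[[0,0,0],[0,-0.18,-0.006],-1],[[0,0,0],[0,-0.26,-0.006],-1],[[0,0,0],[0,-0.34,-0.006],-1],[[0,0,0],[0,-0.4,-0.006],-1],[[0,0,0],[0,-0.44,-0.006],-1],[[0,0,0],[0,-0.44,-0.006],-1]]'

```text
clock: 32.8
eef_pos: [544.7, -53.8, 61.9]
tcp_rot: [-3.141, 0.001, 1.254]
contact_force: [-2.0, 0.1, -0.1]
opening: 0.105
grasp_force: 31.4
```

Request:
step_arm --moves '[[[0,0,0],[0,-0.01,0],-1],[[0,0,0],[0,-0.02,0],-1],[[0,0,0],[0,-0.03,0],-1],[[0,0,0],[0,-0.03,0],-1],[[0,0,0],[0,-0.03,0],-1]]'

```text
clock: 33.3
eef_pos: [540.4, -52.4, 61.9]
tcp_rot: [3.14, 0.001, 1.254]
contact_force: [0.2, -3.1, 0.5]
opening: 0.109
grasp_force: 31.6
```

Request:
step_arm --moves '[[[0,0,0],[0,-0.008,0],-1],[[0,0,0],[0,-0.015,0],-1],[[0,0,0],[0,-0.015,0],-1],[[0,0,0],[0,-0.015,0],-1]]'

```text
clock: 33.7
eef_pos: [539.2, -52.0, 62.0]
tcp_rot: [3.137, 0.0, 1.254]
contact_force: [6.4, -5.2, -6.2]
opening: 0.11
grasp_force: 30.8
```

Request:
step_arm --moves '[[[0,0,0],[0,-0.008,0],-1],[[0,0,0],[0,-0.008,0],-1],[[0,0,0],[0,-0.008,0],-1]]'

```text
clock: 34.0
eef_pos: [539.2, -51.9, 62.1]
tcp_rot: [3.134, 0.0, 1.255]
contact_force: [11.6, -8.6, -11.2]
opening: 0.111
grasp_force: 30.2
```

Request:
step_arm --moves '[[[0,0,0],[0,0,0],-0.3],[[0,0,0],[0,0,0],-0.3],[[0,0,0],[0,0,0],-0.3],[[0,0,0],[0,0,0],-0.3],[[0,0,0],[0,0,0],-0.3]]'

```text
clock: 34.5
eef_pos: [535.7, -50.7, 61.8]
tcp_rot: [3.141, 0.001, 1.254]
contact_force: [-0.3, 0.6, 0.7]
opening: 0.353
grasp_force: 0.0
```

Request:
step_arm --moves '[[[0,0,0],[0,0.015,-0.1],-0.3],[[0,0,0],[0,0.015,-0.4],-0.3],[[0,0,0],[0,0.015,-0.8],-0.3],[[0,0,0],[0,0.015,-0.8],-0.3],[[0,0,0],[0,0.015,-0.8],-0.3]]'

```text
clock: 35.0
eef_pos: [541.8, -51.9, 227.8]
tcp_rot: [3.131, -0.002, 1.254]
contact_force: [-0.2, -0.4, 0.2]
opening: 0.344
grasp_force: 0.0
```

Request:
step_arm --moves '[[[0,0,0],[-0.9,0,-0.1],-0.3],[[0,0,0],[-0.9,0,-0.1],-0.3],[[0,0,0],[-0.9,0,-0.1],-0.3],[[0,0,0],[-0.9,0,-0.1],-0.3],[[0,0,0],[-0.9,0,-0.1],-0.3],[[0,0,0],[-0.9,0,-0.1],-0.3]]'

```text
clock: 35.6
eef_pos: [482.0, -222.9, 241.4]
tcp_rot: [3.141, 0.0, 1.252]
contact_force: [-0.1, 0.3, -0.6]
opening: 0.35
grasp_force: 0.0
```

Run:
```python
from fit import *
s=telemetry.sense(); print(s['clock'],s['eef_pos'])
i=snap('scene','s9.png'); snap('top','top9.png')
out=[]
for f,(x,y,w,h) in(('top9.png',(225,180,70,105)),('s9.png',(265,150,70,105))):
    out.append(cv2.resize(cv2.imread('pics/'+f)[y:y+h,x:x+w],(400,600),interpolation=cv2.INTER_CUBIC))
cv2.imwrite('pics/c9.png',np.hstack(out))
v=[522,-46,2.826]; print(proj('top',W(v,np.array([[-18.,0,77]]))),proj('scene',W(v,np.array([[-18.,0,77]])))+[.8,.3])
for c in('top','scene'): print([(d['xy'],d['conf']) for d in imaging.mark_of(c,'cover_tab')][:2])
```

```text
35.6 [ 482.04229313 -222.93883842  241.35360333]
[[266.38238497 234.12711972]] [[302.79506332 189.17744951]]
[([264.4, 230.1], 0.65)]
[([301.1, 191.4], 0.59)]
```

View pics/c9.png

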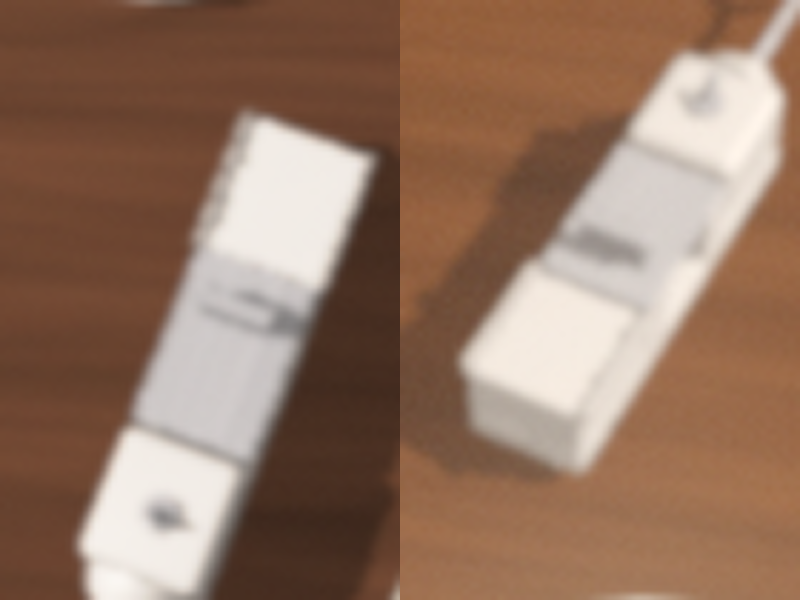

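The cover sits tight against the nose in both views: the joint line is near (135,430)–(245,465) in the top crop, and no gap shows. The push also met a firm stop, and the arm is now clear of everything.

```bash
python3 -c "
from h import *
print(r.sign_off())"
```

```text
the job is handed in; nothing more can be done
None
```

The smaller grey cell lies in the frother's bay with its stud end towards the whisk, and the cover was pushed shut to its stop. The jar, toothpick holder, plate and spoon were not touched. The job is handed in, but sign-off returned no verdict.

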